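# Load the die slide under the leaf spring

### The job

Load the die slide into the eyelet-press bed: with closed fingertips press down hard on its thumb pad so the sprung ejector sinks, and while keeping it pressed push it forward under the keeper bar and the leaf spring until its nose is fully home against the end stop. Then let go and move clear. Do not lift the slide, let the slide itself raise the spring, and leave the mallet, jar and tin where they are.

Things in the scene. Friction and masses are not known exactly. Their poses are not given: they have to be found in the camera images.
- bed: grey die bed fixed to the bench, an open channel 242 x 74 mm. Origin on the bench surface, on the centre line, directly under the front face of the keeper bar; +x is the loading direction along the channel, z up. Side rails 26 mm high, channel 46 mm wide; rear wall face at x = -152 mm. Floor beyond the bar 10.5 mm above the bench. Highest point 48 mm (bolts on the bar's posts)
- slide: loose bare-aluminium die slide, about 0.2 kg, in the channel on the ejector: plate 120 (x) x 44 x 8 mm, square-edged nose at +x (towards the end stop). Origin under its centre. At the start the nose is 3 to 20 mm short of the keeper bar and the slide stands 5 mm too high to enter; sunk 5 mm or more it passes. Sliding faces are oiled and slippery, the thumb pad is not
- pad (a point): centre of the flat top of the thumb pad at the slide's tail, 18 mm above the slide's underside, 41.5 mm behind its origin; 38 mm above the bench at the start. The flat is 37 mm long (x) and 38 mm wide, and ends forward at the rib. Press here, behind the rib
- nose (a point): middle of the slide's flat nose face, on the centre line, 4 mm above the underside, 60 mm ahead of the origin, 83 mm ahead of the rib's rear face. Home when it touches the end stop
- ejector (a joint): sprung plate 145 x 40 mm, the channel's floor before the keeper bar, carrying the slide: 0 raised (top 20 mm above the bench), 0.008 m fully down on a hard stop. About 5 N on the pad starts it, 10 N bottoms it; it springs back, so the tail of the loaded slide rises a few mm when let go, which is fine
- leaf (a joint): leaf spring, 26 mm wide, hinged behind the keeper bar and sloping down to a rolled tip at bed x about 53 mm, 17 mm above the bench at rest. 0 at rest, grows (rad) as the tip is lifted; the slide lifts it 0.07 to 0.15 rad against about 6 N. Over 0.3 rad is overbent
- mallet: bystander: rubber mallet lying on the bench beside the bed, 300 mm long, head 60 mm diameter; origin on the bench under the handle, its x axis along the handle to the head
- jar: bystander: cloudy plastic jar with black cap, 66 mm diameter, 85 mm high; origin at the centre of its underside
- tin: bystander: steel tin with a paper band, 72 mm diameter, 75 mm high; origin at the centre of its underside
- keeper (a point): middle of the lower front edge of the bed's dark keeper bar: bed x = 0, 23 mm above the bench. The bar spans the channel, 14 mm long in x, its top 35 mm above the bench
- stop (a point): middle of the face of the bed's end stop, bed x = 68 mm, 15.5 mm above the bench; the wall is 26 mm high
- rib (a point): middle of the rear face of the upright rib at the pad's front edge, 23 mm behind the slide's origin, 18.5 mm ahead of the pad point; rib 38 mm wide, 8 mm thick, rising 8 mm above the pad. The fingertips push forward against it
There are look-alikes about, which are no part of the job. There is more than one size of the slide; the one meant has the size given above.

How it is judged:
By the outcome, as a careful person would: the job done as asked, in the order asked, and still so for the second after the job is handed in, with the robot touching nothing.
It also fails if it takes over 35 s, if anything falls off the work surface, if the arm or the gripper's body presses on something with over 40 N, if the wrist force passes 120 N, or if a joint passes its speed limit or range.

### The arm

A 6-joint arm with a two-finger parallel gripper is mounted at the origin on the work surface. World frame = base frame: x ahead of the robot, y to its left, z up, the work surface at z = 0. Lengths are in mm, angles in rad, forces in N, time in s.
With the tool pointing down it reaches from about 350 to 775 mm from the base axis. Payload 7.3 kg.
Tool frame: the origin (TCP) lies at the very end of the fingers, on their centre line; the grasp point (between the pads) lies 19 mm behind it; z points along the fingers, y is the direction in which the jaws open and shut (so a half turn about z gives the same grasp; the last joint's range is limited). The gripper opens to 92 mm and grips with 3 to 60 N. Pads are 19 mm wide; open, the fingers measure 130 mm over their backs; the gripper's body (75 mm by 190 mm) begins 47 mm behind the grasp point.
Start: joints at [1.076, 0.342, 1.524, -0, 1.275, -0.146], TCP at [179.416, 493.411, 226.741] pointing down, gripper open.
Joint ranges: [-2.53, 2.53], [-0.77, 2.02], [0.04, 2.7], [-1, 4.14], [0.28, 2.66], [-3.11, 3.11]. Speed limits (rad/s): [2.57, 2.57, 3.14, 3.14, 3.14, 3.14].

### API

Orientations are given as [roll, pitch, yaw] about the fixed x, y, z axes, in that order (R = Rz(yaw) Ry(pitch) Rx(roll)).
In Python, from bench import env gives the robot as it stands. The module is installed in compiled form; this text tells all that it offers.
- The arm moves only by the shell command python3 -m crank 'ROWS' [FORCE]. ROWS is JSON, a list of rows, each a list of 7 numbers: the shift along the tool's x, y, z in cm, then the turn, a rotation vector about the tool's x, y, z in rad, then the closure, from 0 (fully open) to 1 (shut). In form: [[tx, ty, tz, wx, wy, wz, hand], ...]. A call has 1 to 12 rows; each row is the pose to reach, as a shift and turn from the pose commanded when the call began, along the tool's axes at that moment; what a row does not reach only later rows make up. A row lasts 1/10 s, in which the tool goes at most 50 mm and 8.59 degrees, less where a joint would pass 70% of its speed; a pose out of reach is approached as far as the arm can. A call with a gripper value outside its range is refused whole. The fingers move at their own pace and stop on an object; FORCE is the grip in N (left out, the last holds). Time passes only in rows, so rows that repeat a pose let the fingers close. It gives the time, the measured TCP pose, the force and the opening at its end, in the units of the state.
- env.get_state(): the state, without advancing time (a new reading comes with each control period).
- env.capture(name): name is "scene" or "top"; returns a dict with "frame" (420x560x3 uint8, red, green, blue), "vertical_fov" (degrees; the focal length in pixels is half the picture's height over the tangent of half this angle, whatever the lens; pixels are square), "cx", "cy" (the principal point, pixels), "pose" (4x4, takes a point from camera to world coordinates). Camera axes: x right, y down, z forward; pixel columns grow to the right and rows downward; lengths in mm; the calibration is good to about 2 mm. A picture is of the moment at which its call begins. There is no depth.
- env.finish_job(): hands the job in, once; it reports no verdict.
Trained networks look in a picture, given as the dict that the camera call returned (one of the last four; its "shot" number tells which), for a name from the list of things; names that differ only in an ending like _2 or _b are one class to them, and where a whole thing is asked for, a point or a joint stands for the part that bears it (a point fixed in the world has none). Each returns a list of dicts, best first, with "conf" (0 to 1); they miss things now and then, are a little off and sometimes report something else, mostly with a low value. They report only what shows in the picture. A call takes as long as a camera call. They do not tell look-alikes from the thing itself.
- env.cut_out(picture, target): "mask" (420x560 bool, what is visible of it) and "uv" ([column, row] in pixels, amid what is visible of it).
The state is a dict: "t": time; "joint_pos": joint angles; "joint_velocities": joint speeds; "joint_efforts": joint torques, N m; "ee_pos": TCP position; "tool_rot": TCP orientation; "ft_force": force on the tool from outside, world axes, zero at the start; "moment": the same for the moment, N m; "gripper_width": opening from 0.0 (shut) to 1.0 (fully open).
Only numpy, scipy, OpenCV 4.12 (cv2) and the standard library are available. Lean on these libraries where they do the work, as an engineer would, in place of code of your own. Each camera call takes 0.05 s, during which the arm holds its last target.

## Working session

There is one attempt and no reset: what is moved stays moved. The work goes in short steps, Python scripts to look and compute and a shell command to move; the robot and the scene stay as the last step left them, time stands still between calls to the robot, and variables do not carry over. Pictures are saved under pics/ and viewed, and the job is handed in when it is done.

```bash
mkdir -p pics; cat > h.py <<'E'
import numpy as np, cv2
from bench import env
def K(p):
    h=p["frame"].shape[0]; f=h/2/np.tan(np.radians(p["vertical_fov"])/2); return f
def ray(p,uv):
    f=K(p); T=np.array(p["pose"]); d=T[:3,:3]@np.array([(uv[0]-p["cx"])/f,(uv[1]-p["cy"])/f,1]); return T[:3,3],d
def at(p,uv,z):
    o,d=ray(p,uv); return o+d*(z-o[2])/d[2]
def proj(p,X):
    T=np.array(p["pose"]); c=T[:3,:3].T@(np.array(X,float)-T[:3,3]); f=K(p); return np.array([p["cx"]+f*c[0]/c[2],p["cy"]+f*c[1]/c[2]])
def save(p,n): cv2.imwrite(n,cv2.cvtColor(p["frame"],cv2.COLOR_RGB2BGR))
def crop(p,n,x0,y0,x1,y1,s):
    im=cv2.cvtColor(p["frame"],cv2.COLOR_RGB2BGR)[y0:y1,x0:x1]; cv2.imwrite(n,cv2.resize(im,None,fx=s,fy=s,interpolation=cv2.INTER_CUBIC))
E
python3 - <<'E'
from h import *
s=env.get_state();print({k:np.round(v,3) for k,v in s.items()})
for n in["scene","top"]:
    p=env.capture(n);save(p,f"pics/{n}0.png");print(n,p["vertical_fov"],p["cx"],p["cy"],np.round(p["pose"],3).tolist())
    for t in["bed","slide","pad","nose","rib","keeper","stop","leaf","mallet","jar","tin"]:
        try:print(t,[(np.round(d["uv"]).tolist(),round(d["conf"],2),int(d["mask"].sum())) for d in env.cut_out(p,t)])
        except Exception as e:print(t,e)
E
```

```text
{'t': np.float64(0.0), 'joint_pos': array([ 1.076,  0.343,  1.525, -0.   ,  1.275, -0.146]), 'joint_velocities': array([ 0.001,  0.   , -0.   , -0.   ,  0.004,  0.   ]), 'joint_efforts': array([ 3.0000e-03, -4.3125e+01, -2.4422e+01,  7.2000e-02,  5.6000e-02,
       -0.0000e+00]), 'ee_pos': array([179.221, 493.039, 226.057]), 'tool_rot': array([-3.14 , -0.   ,  2.793]), 'ft_force': array([-0.975,  0.425,  0.547]), 'moment': array([ 0.009, -0.029, -0.005]), 'gripper_width': np.float64(1.004)}
scene 55.282650185714594 280.3379111983535 210.4619932281212 [[-0.299, 0.613, -0.732, 1103.385], [0.954, 0.193, -0.229, 177.717], [0.001, -0.767, -0.642, 587.339], [0.0, 0.0, 0.0, 1.0]]
bed [([280.0, 266.0], 0.59, 3076)]
slide [([278.0, 232.0], 0.86, 957), ([308.0, 194.0], 0.84, 324), ([256.0, 178.0], 0.67, 350)]
pad [([281.0, 230.0], 0.95, 897), ([314.0, 194.0], 0.73, 329), ([254.0, 179.0], 0.71, 370)]
nose [([282.0, 232.0], 0.85, 916), ([313.0, 192.0], 0.7, 391), ([255.0, 178.0], 0.62, 355)]
rib [([257.0, 177.0], 0.82, 315), ([308.0, 194.0], 0.68, 360), ([279.0, 229.0], 0.63, 886)]
keeper [([280
[... 575 characters left out ...]
288.0, 191.0], 0.83, 1597)]
pad [([279.0, 293.0], 0.75, 875), ([361.0, 301.0], 0.74, 893), ([292.0, 194.0], 0.59, 1724)]
nose [([281.0, 294.0], 0.91, 881), ([359.0, 303.0], 0.87, 849), ([372.0, 144.0], 0.71, 3438), ([290.0, 195.0], 0.57, 1590), ([275.0, 162.0], 0.48, 4438)]
rib [([279.0, 296.0], 0.95, 872), ([286.0, 195.0], 0.89, 1685), ([360.0, 302.0], 0.83, 920)]
keeper [([279.0, 162.0], 0.83, 4170), ([288.0, 194.0], 0.7, 1618)]
stop [([282.0, 160.0], 0.64, 4380)]
leaf [([273.0, 147.0], 0.8, 417), ([275.0, 163.0], 0.66, 4449)]
mallet [([371.0, 143.0], 0.9, 3486), ([290.0, 193.0], 0.57, 1635)]
jar [([213.0, 257.0], 0.62, 1330)]
tin [([204.0, 188.0], 0.95, 1542), ([272.0, 149.0], 0.27, 452)]
```

```bash
python3 - <<'E'
from h import *
p=env.capture("top");crop(p,"pics/topc.png",180,80,420,330,2.4)
p=env.capture("scene");crop(p,"pics/scc.png",170,150,400,330,3.2)
E
```

```text
(no output)
```

View pics/topc.png

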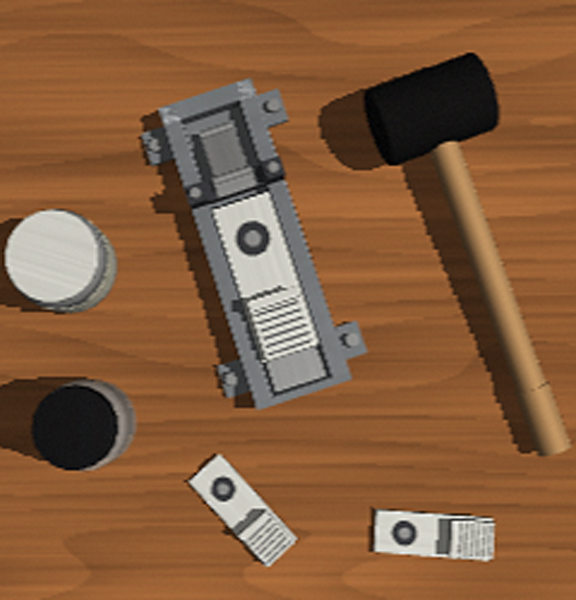

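View pics/scc.png

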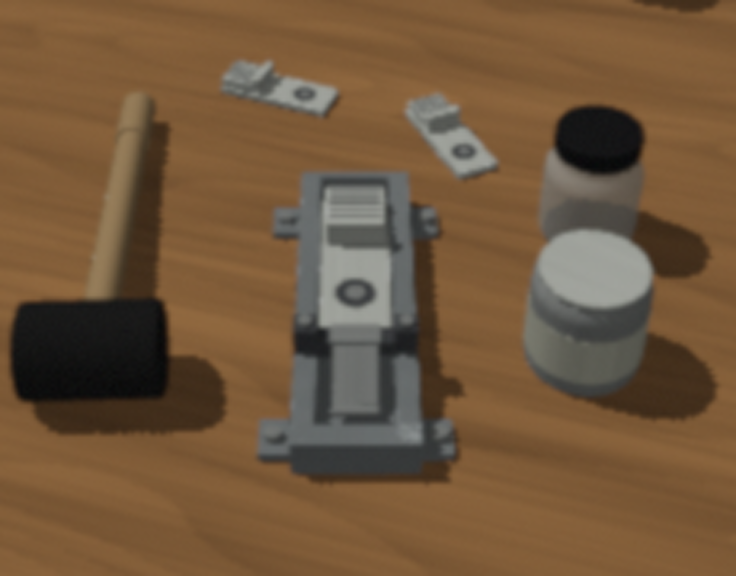

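View pics/top0.png

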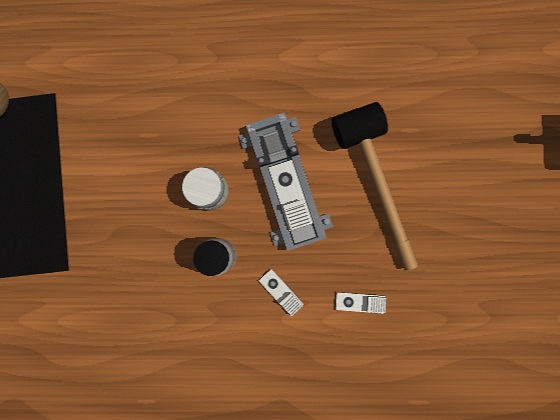

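The top view shows three candidates for the slide: one in the bed channel at (288,193), and two small look-alikes at (280,294) and (360,302). I choose the one in the bed, since it's the only full-size one. Next I'll measure the poses and check with an overlay.

```bash
cat >> h.py <<'E'
from scipy.optimize import least_squares
def bedpt(b,x,y,z): c,s=np.cos(b[2]),np.sin(b[2]); return [b[0]+c*x-s*y,b[1]+s*x+c*y,z]
E
python3 - <<'E'
from h import *
P={n:env.capture(n) for n in("top","scene")}
t=lambda u,v:(180+u/2.4,80+v/2.4); s=lambda u,v:(170+u/3.2,150+v/3.2)
# bed outer body: x -? ; length 242, width 74. rail tops z=26
a=[at(P["top"],t(*q),26) for q in [(160,112),(252,82),(352,378),(260,407)]]
print(np.round(a,1).tolist())
b=[at(P["scene"],s(*q),26) for q in [(302,173),(410,173),(420,440),(292,440)]]
print(np.round(b,1).tolist())
for A in(a,b):
    A=np.array(A)
    print(np.round([np.linalg.norm(A[i]-A[(i+1)%4]) for i in range(4)],1))
print("slide top:")
for q,z in [((212,208),28),((272,190),28),((318,355),38),((264,362),38)]: print(np.round(at(P["top"],t(*q),z),1))
for q,z in [((318,325),28),((390,325),28),((386,186),38),((326,186),38)]: print(np.round(at(P["scene"],s(*q),z),1))
E
```

```text
[[653.4, 76.6, 26.0], [675.0, 6.7, 26.0], [450.7, -64.6, 26.0], [430.0, 3.6, 26.0]]
[[453.2, -62.9, 26.0], [430.7, 8.6, 26.0], [655.6, 76.6, 26.0], [676.9, 8.9, 26.0]]
[ 73.3 235.3  71.4 235. ]
[ 75.  235.   70.9 234.9]
slide top:
[579.   37.8  28. ]
[591.8  -7.4  28. ]
[467.8 -39.2  38. ]
[4.631e+02 2.000e-01 3.800e+01]
[590.6  -4.9  28. ]
[577.5  36.6  28. ]
[463.3   0.6  38. ]
[475.4 -37.9  38. ]
```

```bash
cat > ov.py <<'E'
from h import *
import sys
def overlay(p,name,b,sx,sz,box,s,tilt=0):
    im=cv2.cvtColor(p["frame"],cv2.COLOR_RGB2BGR); x0,y0,x1,y1=box
    im=cv2.resize(im[y0:y1,x0:x1],None,fx=s,fy=s,interpolation=cv2.INTER_CUBIC)
    def poly(pts,col):
        q=[((proj(p,bedpt(b,*a))-[x0,y0]+.5)*s-.5) for a in pts]
        cv2.polylines(im,[np.round(q).astype(int)],True,col,1,cv2.LINE_AA)
    poly([(-152,-23,26),(-152,23,26),(0,23,26),(0,-23,26)],(0,255,255))
    poly([(0,-23,35),(0,23,35),(14,23,35),(14,-23,35)],(0,0,255))
    poly([(0,-23,23),(0,23,23),(0,23,35),(0,-23,35)],(0,0,255))
    poly([(68,-23,26),(68,23,26),(-152,23,26),(-152,-23,26)],(0,255,0))
    poly([(-152,-37,26),(-152,37,26),(68,37,26),(68,-37,26)],(255,0,255))
    z=sz
    poly([(sx-60,-22,z+8),(sx-60,22,z+8),(sx+60,22,z+8),(sx+60,-22,z+8)],(255,0,0))
    poly([(sx-60,-19,z+18),(sx-60,19,z+18),(sx-23,19,z+18),(sx-23,-19,z+18)],(255,255,0))
    poly([(sx-23,-19,z+26),(sx-23,19,z+26),(sx-15,19,z+26),(sx-15,-19,z+26)],(0,128,255))
    cv2.imwrite(name,im)
E
python3 - <<'E'
from ov import *
b=[592,19,.305]
overlay(env.capture("top"),"pics/ovt1.png",b,-68,20,(230,100,340,260),5-1.4,)
overlay(env.capture("scene"),"pics/ovs1.png",b,-68,20,(240,190,330,310),5)
E
```

```text
(no output)
```

View pics/ovt1.png

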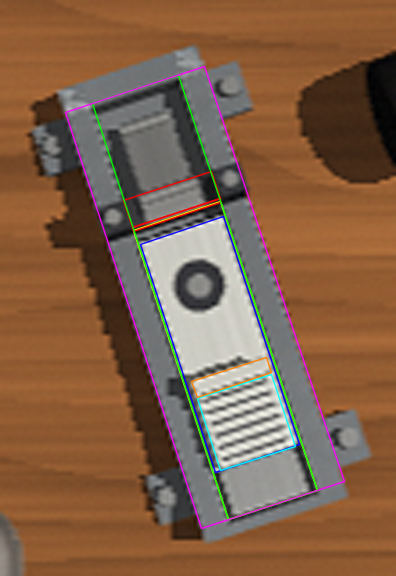

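View pics/ovs1.png

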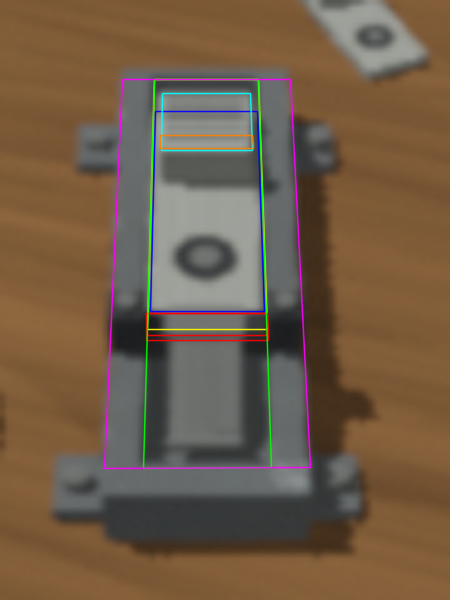

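The overlay fits in both views: the pad, rib and nose edges agree to about 2 mm. Next I'll work out the approach.

```bash
cat >> h.py <<'E'
from scipy.spatial.transform import Rotation as Ro
B=[592,19,.305]
def delta(target,yaw):
    s=env.get_state(); R=Ro.from_euler("xyz",s["tool_rot"]); G=Ro.from_euler("xyz",[np.pi,0,yaw])
    print("t",s["t"],"pos",np.round(s["ee_pos"],1),"rot",np.round(s["tool_rot"],3),"F",np.round(s["ft_force"],1))
    print("shift cm",np.round(R.inv().apply(np.array(target)-s["ee_pos"])/10,2),"turn",np.round((R.inv()*G).as_rotvec(),3))
E
python3 - <<'E'
from h import *
t=bedpt(B,-105.5,0,100);print(t);delta(t,.305+np.pi)
E
```

```text
[np.float64(491.3691465041048), np.float64(-12.68092998457709), 100]
t 1.5 pos [179.4 493.4 226.7] rot [3.142 0.    2.793] F [ 0.6  0.9 -0.1]
shift cm [-46.61 -36.9   12.67] turn [ 0.     0.    -0.654]
```

```bash
python3 -m crank '[[-4,-3.1,0,0,0,-0.06,1],[-8,-6.2,0,0,0,-0.12,1],[-12,-9.3,0,0,0,-0.18,1],[-16,-12.4,0,0,0,-0.24,1],[-20,-15.6,0,0,0,-0.3,1],[-24,-18.9,0,0,0,-0.36,1],[-28,-22.1,0,0,0,-0.42,1],[-32,-25.3,0,0,0,-0.48,1],[-36,-28.5,0,0,0,-0.54,1],[-40,-31.7,0,0,0,-0.6,1],[-43.5,-34.4,0,0,0,-0.654,1],[-46.6,-36.9,0,0,0,-0.654,1]]' 40
python3 - <<'E'
from h import *
t=bedpt(B,-105.5,0,60);delta(t,.305+np.pi);print(env.get_state()["gripper_width"])
E
```

```text
t: 2.7
ee_pos: [492.3, -15.0, 226.9]
tool_rot: [-3.141, 0.001, -2.836]
ft_force: [-0.1, 0.1, -0.0]
gripper_width: 0.017
t 2.7 pos [492.3 -15.  226.9] rot [-3.141e+00  1.000e-03 -2.836e+00] F [-0.1  0.1 -0. ]
shift cm [ 0.03  0.25 16.69] turn [-0.     0.001  0.001]
0.01733358789898118
```

```bash
python3 -m crank '[[0,0.1,4,0,0,0,1],[0,0.1,8,0,0,0,1],[0,0.1,12,0,0,0,1],[0,0.1,15,0,0,0,1],[0,0.1,16.6,0,0,0,1],[0,0.1,16.6,0,0,0,1],[0,0.1,16.6,0,0,0,1]]'
python3 - <<'E'
from h import *
delta(bedpt(B,-105.5,0,40),.305+np.pi)
p=env.capture("top");crop(p,"pics/t2.png",230,100,340,260,3.6)
p=env.capture("scene");crop(p,"pics/s2.png",230,170,340,310,4.2)
E
```

```text
t: 3.4
ee_pos: [491.3, -11.7, 61.1]
tool_rot: [-3.142, 0.0, -2.836]
ft_force: [-0.2, -0.2, -0.2]
gripper_width: 0.006
t 3.4 pos [491.3 -11.7  61.1] rot [-3.142  0.    -2.836] F [-0.2 -0.2 -0.2]
shift cm [ 0.02 -0.09  2.11] turn [-0.  0.  0.]
```

View pics/t2.png

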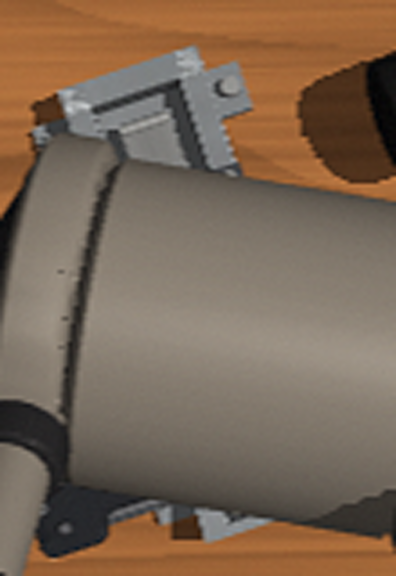

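View pics/s2.png

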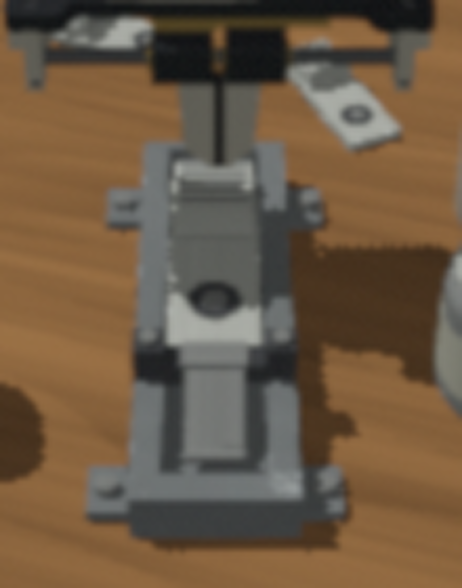

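```bash
python3 -m crank '[[0,-0.1,1.2,0,0,0,1],[0,-0.1,2.0,0,0,0,1],[0,-0.1,2.3,0,0,0,1],[0,-0.1,2.5,0,0,0,1],[0,-0.1,2.7,0,0,0,1],[0,-0.1,2.8,0,0,0,1],[0,-0.1,2.8,0,0,0,1]]'
python3 - <<'E'
from h import *
delta(bedpt(B,-105.5,0,30),.305+np.pi)
E
```

```text
t: 4.2
ee_pos: [491.1, -12.6, 33.1]
tool_rot: [3.142, -0.0, -2.836]
ft_force: [-2.6, -0.6, 8.2]
gripper_width: 0.003
t 4.2 pos [491.1 -12.6  33.1] rot [ 3.142 -0.    -2.836] F [-2.6 -0.6  8.2]
shift cm [-0.02 -0.01  0.31] turn [ 0. -0.  0.]
```

```bash
python3 -m crank '[[0,0,0.2,0,0,0,1],[0,0,0.35,0,0,0,1],[0,0,0.45,0,0,0,1],[0,0,0.5,0,0,0,1],[0,0,0.5,0,0,0,1]]'
```

```text
t: 4.7
ee_pos: [491.8, -12.8, 30.0]
tool_rot: [-3.14, 0.002, -2.836]
ft_force: [-6.1, 0.7, 25.3]
gripper_width: 0.006
```

```bash
python3 -m crank '[[-0.2,0,0,0,0,0,1],[-0.5,0,0,0,0,0,1],[-0.8,0,0,0,0,0,1],[-1.1,0,0,0,0,0,1],[-1.4,0,0,0,0,0,1],[-1.7,0,0,0,0,0,1],[-2.0,0,0,0,0,0,1],[-2.0,0,0,0,0,0,1]]'
python3 - <<'E'
from h import *
delta(bedpt(B,-105.5,0,30),.305+np.pi)
p=env.capture("scene");crop(p,"pics/s3.png",230,170,340,310,4.2)
E
```

```text
t: 5.5
ee_pos: [511.8, -7.0, 30.1]
tool_rot: [-3.14, 0.003, -2.836]
ft_force: [-4.1, -0.5, 22.0]
gripper_width: 0.005
t 5.5 pos [511.8  -7.   30.1] rot [-3.140e+00  3.000e-03 -2.836e+00] F [-4.1 -0.5 22. ]
shift cm [2.12 0.07 0.  ] turn [-0.002  0.003  0.   ]
```

View pics/s3.png

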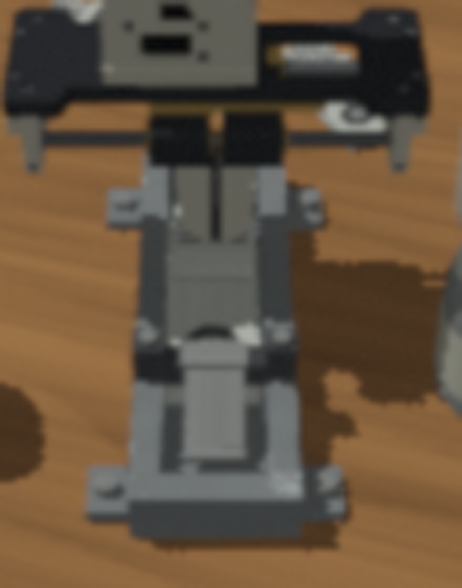

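The view shows the fingertips on the pad behind the rib. The slide has sunk and its ring is partly under the bar, at about (213,330) in the crop, so I'll keep pushing.

```bash
python3 -m crank '[[-0.4,0,0,0,0,0,1],[-0.8,0,0,0,0,0,1],[-1.2,0,0,0,0,0,1],[-1.6,0,0,0,0,0,1],[-2.0,0,0,0,0,0,1],[-2.4,0,0,0,0,0,1],[-2.8,0,0,0,0,0,1],[-3.2,0,0,0,0,0,1],[-3.6,0,0,0,0,0,1],[-4.0,0,0,0,0,0,1],[-4.0,0,0,0,0,0,1]]'
python3 - <<'E'
from h import *
delta(bedpt(B,-24.5,0,30),.305+np.pi)
p=env.capture("scene");crop(p,"pics/s4.png",230,170,340,310,4.2)
E
```

```text
t: 6.65
ee_pos: [549.1, 5.0, 29.9]
tool_rot: [-3.14, 0.001, -2.836]
ft_force: [-5.9, -0.1, 20.7]
gripper_width: 0.005
t 6.65 pos [549.1   5.   29.9] rot [-3.140e+00  1.000e-03 -2.836e+00] F [-5.9 -0.1 20.7]
shift cm [-2.06  0.05 -0.  ] turn [-0.001  0.001  0.001]
```

View pics/s4.png

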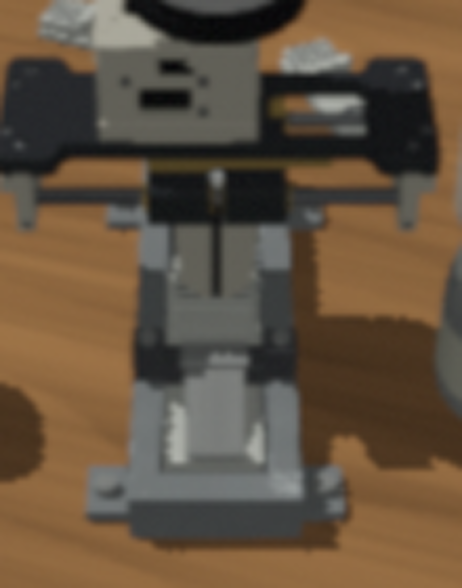

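```bash
python3 -m crank '[[-0.3,0,0,0,0,0,1],[-0.6,0,0,0,0,0,1],[-0.9,0,0,0,0,0,1],[-1.2,0,0,0,0,0,1],[-1.4,0,0,0,0,0,1],[-1.4,0,0,0,0,0,1]]'
```

```text
t: 7.3
ee_pos: [561.3, 8.9, 29.8]
tool_rot: [-3.141, -0.001, -2.836]
ft_force: [-8.2, -3.1, 21.9]
gripper_width: 0.0
```

```bash
python3 -m crank '[[-0.2,0,0,0,0,0,1],[-0.4,0,0,0,0,0,1],[-0.6,0,0,0,0,0,1],[-0.6,0,0,0,0,0,1]]'
python3 - <<'E'
from h import *
delta(bedpt(B,-24.5,0,30),.305+np.pi)
p=env.capture("scene");crop(p,"pics/s5.png",230,170,340,310,4.2)
E
```

```text
t: 7.7
ee_pos: [563.8, 9.8, 29.7]
tool_rot: [3.141, -0.008, -2.835]
ft_force: [-18.8, -8.6, 30.9]
gripper_width: 0.007
t 7.7 pos [563.8   9.8  29.7] rot [ 3.141 -0.008 -2.835] F [-18.8  -8.6  30.9]
shift cm [-0.51  0.03 -0.03] turn [ 0.    -0.008  0.001]
```

View pics/s5.png

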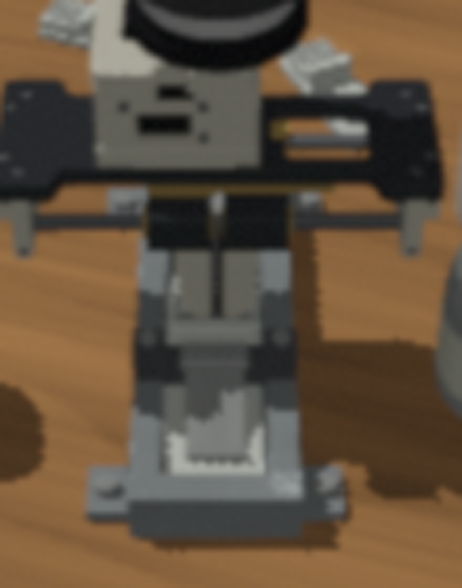

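```bash
python3 - <<'E'
from ov import *
p=env.capture("scene")
for sx in (8,3): overlay(p,f"pics/ov5_{sx}.png",B,sx,11,(240,200,320,300),6)
im=np.hstack([cv2.imread(f"pics/ov5_{k}.png") for k in(8,3)]);cv2.imwrite("pics/ov5.png",cv2.resize(im,(800,int(im.shape[0]*800/im.shape[1]))))
E
```

```text
(no output)
```

View pics/ov5.png

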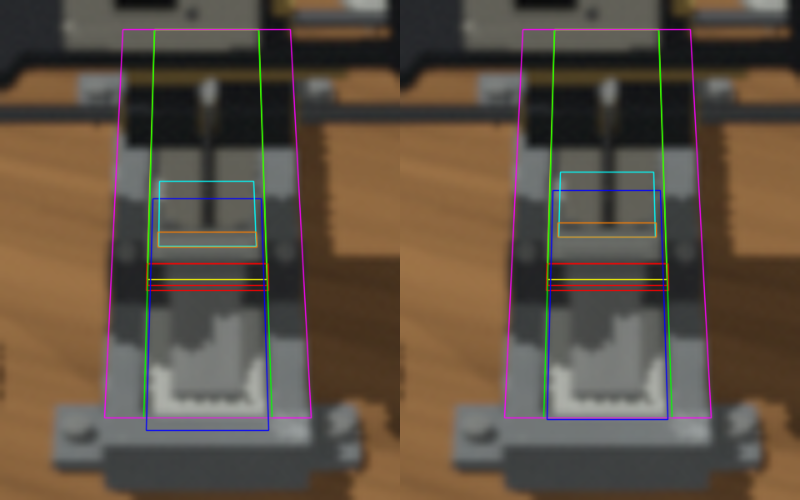

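View pics/ov5_8.png

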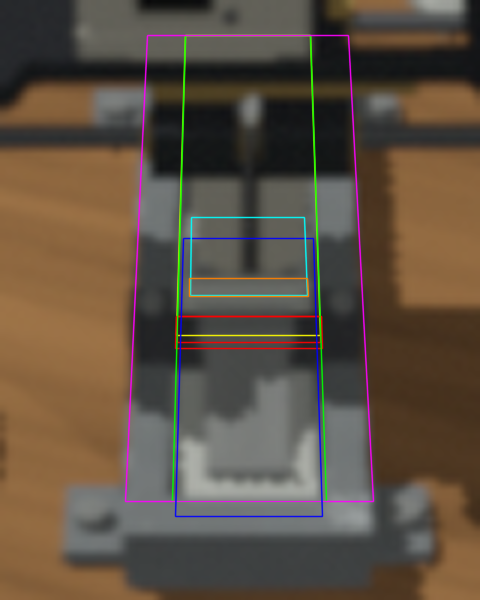

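Forward force has risen to about 20 N. That could be the stop or friction under the leaf, so I'll push a little further and see whether it yields.

```bash
python3 -m crank '[[-0.2,0,0,0,0,0,1],[-0.4,0,0,0,0,0,1],[-0.4,0,0,0,0,0,1]]'; python3 -m crank '[[-0.2,0,0,0,0,0,1],[-0.4,0,0,0,0,0,1],[-0.4,0,0,0,0,0,1]]'
python3 - <<'E'
from ov import *
delta(bedpt(B,-24.5,0,30),.305+np.pi)
p=env.capture("scene")
overlay(p,f"pics/ov6.png",B,5,11,(240,200,320,300),6)
crop(p,"pics/s6.png",250,230,310,295,9)
E
```

```text
t: 8.1
ee_pos: [566.2, 10.7, 29.6]
tool_rot: [3.141, -0.011, -2.835]
ft_force: [-23.9, -10.0, 33.6]
gripper_width: 0.004
t: 8.4
ee_pos: [566.4, 10.9, 29.5]
tool_rot: [3.14, -0.019, -2.835]
ft_force: [-35.2, -15.4, 42.6]
gripper_width: 0.008
t 8.4 pos [566.4  10.9  29.5] rot [ 3.14  -0.019 -2.835] F [-35.2 -15.4  42.6]
shift cm [-0.24  0.01 -0.05] turn [ 0.002 -0.019  0.002]
```

View pics/s6.png

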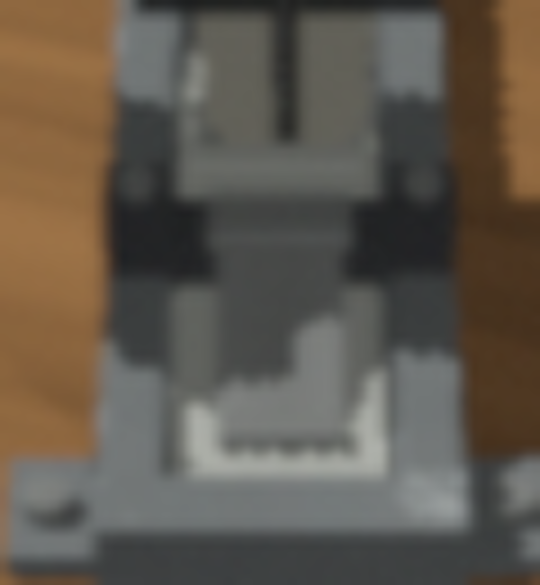

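```bash
python3 -m crank '[[0.2,0,0,0,0,0,1],[0.5,0,0,0,0,0,1],[0.8,0,0,0,0,0,1],[0.8,0,0,0,0,0,1]]'
python3 - <<'E'
from ov import *
delta(bedpt(B,-24.5,0,30),.305+np.pi)
p=env.capture("top");crop(p,"pics/t7.png",200,80,360,240,3.6)
p=env.capture("scene");crop(p,"pics/s7.png",250,230,310,295,9)
E
```

```text
t: 8.85
ee_pos: [566.2, 10.6, 29.8]
tool_rot: [-3.141, -0.002, -2.836]
ft_force: [-10.9, -3.6, 22.7]
gripper_width: 0.006
t 8.85 pos [566.2  10.6  29.8] rot [-3.141e+00 -2.000e-03 -2.836e+00] F [-10.9  -3.6  22.7]
shift cm [-0.26  0.03 -0.02] turn [-0.    -0.002  0.   ]
```

View pics/t7.png

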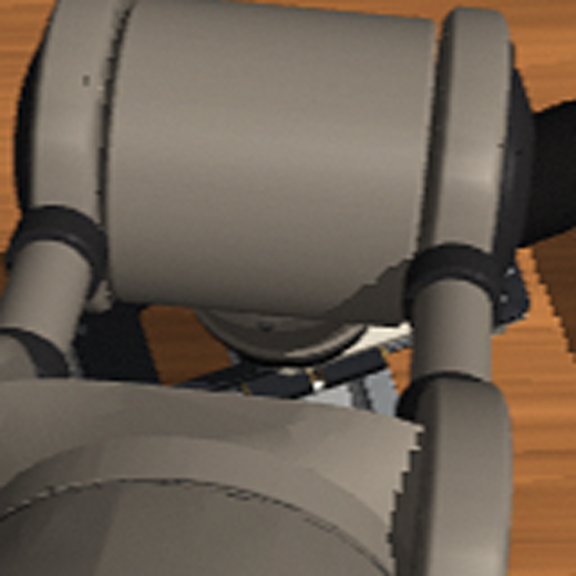

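View pics/s7.png

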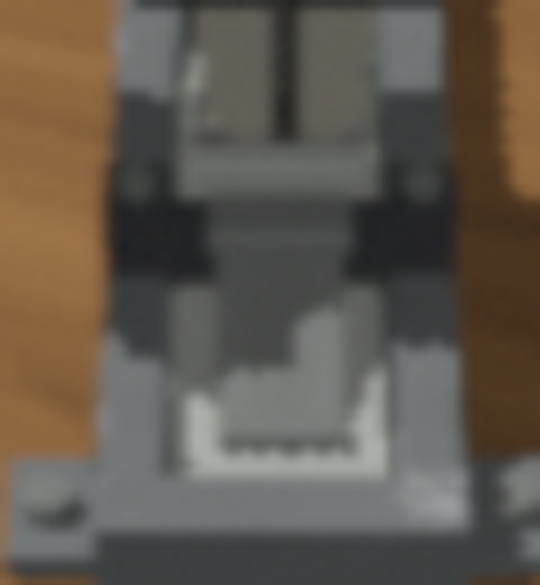

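Next I'll relax the last of the forward load, then lift straight up.

```bash
python3 -m crank '[[0.2,0,0,0,0,0,1],[0.3,0,0,0,0,0,1],[0.3,0,-0.3,0,0,0,1],[0.3,0,-0.7,0,0,0,1],[0.35,0,-1.2,0,0,0,1],[0.4,0,-2.5,0,0,0,1],[0.4,0,-5,0,0,0,1],[0.4,0,-9,0,0,0,1],[0.4,0,-13,0,0,0,1],[0.4,0,-17,0,0,0,1]]'
python3 -m crank '[[5,0,0,0,0,0,1],[10,0,0,0,0,0,1],[14,4,0,0,0,0,1],[16,9,0,0,0,0,1],[17,14,0,0,0,0,1],[18,19,0,0,0,0,1],[18,24,0,0,0,0,1],[18,29,0,0,0,0,1],[18,34,0,0,0,0,1],[18,34,0,0,0,0,1]]'
python3 - <<'E'
from ov import *
p=env.capture("top");save(p,"pics/t8f.png")
crop(p,"pics/t8.png",230,100,340,260,3.6);overlay(p,"pics/t8o.png",B,8,11.5,(230,100,340,260),3.6)
im=np.hstack([cv2.imread("pics/t8.png"),cv2.imread("pics/t8o.png")]);cv2.imwrite("pics/t8h.png",im)
p=env.capture("scene");crop(p,"pics/s8.png",170,150,400,330,3.2);crop(p,"pics/s8c.png",250,210,310,295,7)
E
```

```text
t: 9.95
ee_pos: [562.9, 10.2, 199.5]
tool_rot: [3.141, -0.001, -2.836]
ft_force: [1.3, -0.4, -0.3]
gripper_width: 0.003
t: 10.95
ee_pos: [287.7, 283.8, 198.2]
tool_rot: [3.14, 0.0, -2.831]
ft_force: [0.1, 0.3, -1.0]
gripper_width: 0.006
```

View pics/t8h.png

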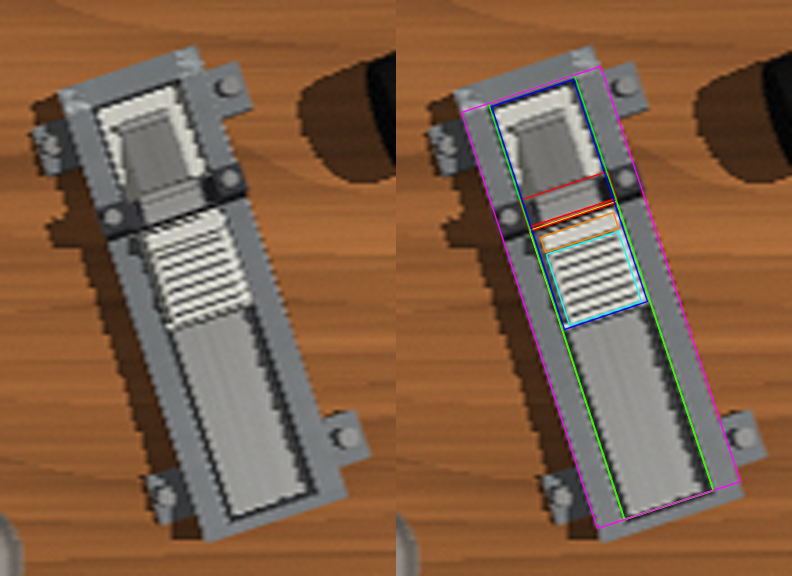

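View pics/s8.png

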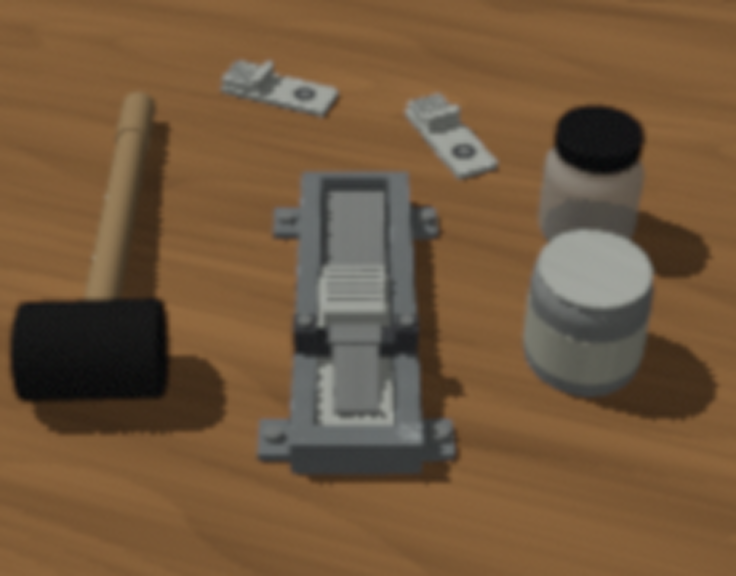

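View pics/s8c.png

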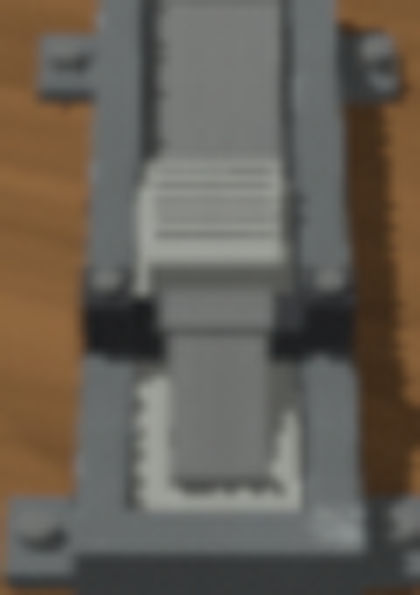

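```bash
python3 - <<'E'
from ov import *
p=env.capture("top")
crop(p,"pics/t9a.png",245,105,295,165,10)
x=[]
# profile along bed x at slide edges (y=+-17), z=19 top of nose
f=cv2.cvtColor(p["frame"],cv2.COLOR_RGB2GRAY).astype(np.float32)
for y in(-18,-15,0,15,18):
    r=[]
    for bx in np.arange(56,80,1.):
        u=proj(p,bedpt(B,bx,y,19)); r.append(int(cv2.getRectSubPix(f,(1,1),tuple(map(float,u)))[0,0]))
    print(y,r)
print("stop top edge px z26 -> equiv bx at z19:")
for bx in(68,):
    u=proj(p,bedpt(B,bx,15,26)); q=at(p,u,19); c,s=np.cos(B[2]),np.sin(B[2]); print((q[0]-B[0])*c+(q[1]-B[1])*s)
E
```

```text
-18 [147, 116, 131, 146, 157, 164, 174, 177, 164, 145, 84, 45, 71, 95, 108, 115, 115, 114, 114, 114, 114, 114, 114, 114]
-15 [195, 196, 196, 196, 195, 195, 196, 198, 195, 167, 119, 73, 65, 98, 117, 115, 114, 113, 112, 114, 114, 114, 113, 113]
0 [148, 192, 197, 194, 192, 192, 192, 194, 204, 197, 108, 40, 69, 98, 110, 117, 116, 116, 115, 115, 116, 116, 115, 114]
15 [183, 197, 197, 196, 196, 196, 195, 198, 202, 150, 85, 71, 69, 96, 119, 117, 116, 116, 116, 116, 117, 116, 115, 116]
18 [167, 194, 196, 194, 193, 192, 194, 197, 201, 200, 119, 39, 70, 106, 115, 119, 119, 118, 118, 118, 117, 117, 118, 118]
stop top edge px z26 -> equiv bx at z19:
69.98699649872634
```

View pics/t9a.png

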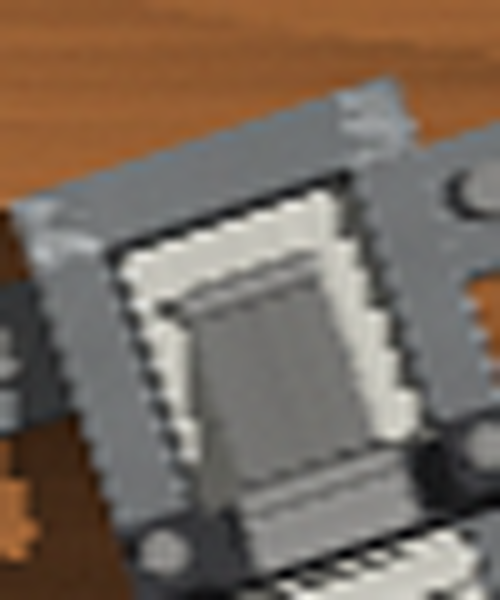

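```bash
cat > prof.py <<'E'
from h import *
def run(n=1):
    for k in range(n):
        p=env.capture("top"); f=cv2.cvtColor(p["frame"],cv2.COLOR_RGB2GRAY)
        bx=np.arange(58,76,.25); ys=np.arange(-17,17.1,.25); best=None
        for yaw in np.arange(.285,.325,.0025):
            b=[B[0],B[1],yaw]
            U=np.array([[proj(p,bedpt(b,x,y,18.5)) for x in bx] for y in ys],np.float32)
            g=cv2.remap(f,U[...,0],U[...,1],cv2.INTER_NEAREST).astype(float).mean(0)
            sh=np.abs(np.diff(g)).max()
            if best is None or sh>best[0]: best=(sh,yaw,g)
        sh,yaw,g=best
        # integral model: white W until e, dark D until s, grey G
        W=g[bx<62].mean();G=g[bx>73].mean();i=g.argmin();D=g[i]
        def cross(lv,sl): 
            a=g[sl];x=bx[sl];j=np.where(np.diff(np.sign(a-lv)))[0][0];return x[j]+(lv-a[j])/(a[j+1]-a[j])*.25
        print("yaw",round(yaw,4),"W,D,G",W.round(),D.round(),G.round(),"nose",round(cross((W+D)/2,slice(0,i+1)),2),"stop edge",round(cross((G+D)/2,slice(i,None)),2))
        b=[B[0],B[1],yaw];q=at(p,proj(p,bedpt(b,68,0,26)),18.5);print("expected width",(q-np.array(bedpt(b,68,0,18.5)))@[np.cos(yaw),np.sin(yaw),0])
E
python3 -c "
from prof import *
run()"
```

```text
yaw 0.285 W,D,G 193.0 48.0 115.0 nose 66.0 stop edge 68.56
expected width 2.1332246146170757
```

```bash
python3 - <<'E'
from h import *
p=env.capture("top"); f=cv2.cvtColor(p["frame"],cv2.COLOR_RGB2GRAY)
for yaw in(.29,.3,.31):
    b=[B[0],B[1],yaw];bx=np.arange(60,74,.05);N=[];S=[];A=[]
    for y in np.arange(-16,16.1,.2):
        U=np.array([proj(p,bedpt(b,x,y,18.5)) for x in bx],np.float32)
        g=cv2.remap(f,U[None,:,0],U[None,:,1],cv2.INTER_NEAREST)[0].astype(float)
        N.append(60+.05*(g>150).sum()); S.append(60+.05*len(bx)-.05*0-(.05*np.cumprod((g>92)[::-1]).sum()))
    print(yaw,"nose",np.mean(N).round(2),np.std(N).round(2),"stop",np.mean(S).round(2),np.std(S).round(2),"width",(np.mean(S)-np.mean(N)).round(2))
    print(np.polyfit(np.arange(-16,16.1,.2),N,1).round(3),np.polyfit(np.arange(-16,16.1,.2),S,1).round(3))
E
```

```text
0.29 nose 65.85 0.56 stop 68.77 0.52 width 2.93
[-1.9000e-02  6.5848e+01] [-1.6000e-02  6.8774e+01]
0.3 nose 65.82 0.53 stop 68.79 0.5 width 2.96
[-9.0000e-03  6.5824e+01] [-6.0000e-03  6.8788e+01]
0.31 nose 65.8 0.52 stop 68.81 0.51 width 3.01
[3.0000e-03 6.5804e+01] [5.0000e-03 6.8812e+01]
```

The nose shows a gap to the stop of roughly 0.4–0.8 mm, near the limit of what the picture resolves. There's plenty of time, so I'll press again, reseat it, and release with some forward load kept on.

```bash
python3 -m crank '[[0,-5,0,0,0,0,1],[0,-10,0,0,0,0,1],[0,-15,0,0,0,0,1],[-1,-20,0,0,0,0,1],[-2,-25,0,0,0,0,1],[-4,-30,0,0,0,0,1],[-8,-33,0,0,0,0,1],[-13,-34,0,0,0,0,1],[-17.9,-34,0,0,0,0,1],[-17.9,-34,0,0,0,0,1],[-17.9,-34,0,0,0,0,1]]'
python3 - <<'E'
from h import *
delta(bedpt(B,-29,0,50),.305+np.pi)
E
```

```text
t: 12.3
ee_pos: [562.7, 8.1, 196.7]
tool_rot: [3.141, -0.002, -2.838]
ft_force: [-0.5, -0.5, 0.8]
gripper_width: 0.004
t 12.3 pos [562.7   8.1 196.7] rot [ 3.141e+00 -2.000e-03 -2.838e+00] F [-0.5 -0.5  0.8]
shift cm [-0.25  0.15 14.67] turn [ 0.001 -0.002 -0.002]
```

```bash
python3 -m crank '[[0,0.1,4.5,0,0,0,1],[0,0.1,9,0,0,0,1],[0,0.1,13,0,0,0,1],[0,0.1,15,0,0,0,1],[0,0.1,15.8,0,0,0,1],[0,0.1,16.3,0,0,0,1],[0,0.1,16.6,0,0,0,1],[0,0.1,16.8,0,0,0,1],[0,0.1,16.8,0,0,0,1]]'
```

```text
t: 13.2
ee_pos: [562.4, 10.2, 31.7]
tool_rot: [-3.141, 0.001, -2.836]
ft_force: [-4.2, -0.7, 7.3]
gripper_width: 0.004
```

```bash
python3 -m crank '[[-0.1,0,0.2,0,0,0,1],[-0.3,0,0.4,0,0,0,1],[-0.5,0,0.4,0,0,0,1],[-0.7,0,0.4,0,0,0,1],[-0.9,0,0.4,0,0,0,1],[-1.1,0,0.4,0,0,0,1],[-1.1,0,0.4,0,0,0,1]]'
```

```text
t: 13.9
ee_pos: [566.2, 11.4, 29.6]
tool_rot: [3.141, -0.014, -2.835]
ft_force: [-31.5, -13.9, 38.9]
gripper_width: -0.003
```

```bash
python3 -m crank '[[0.2,0,0,0,0,0,1],[0.5,0,0,0,0,0,1],[0.65,0,0,0,0,0,1],[0.65,0,0,0,0,0,1]]'; python3 -m crank '[[0,0,-0.2,0,0,0,1],[0.05,0,-0.4,0,0,0,1],[0.1,0,-0.6,0,0,0,1],[0.1,0,-0.8,0,0,0,1]]'
```

```text
t: 14.3
ee_pos: [566.0, 11.2, 29.8]
tool_rot: [-3.14, 0.0, -2.836]
ft_force: [-12.5, -3.3, 22.5]
gripper_width: 0.006
t: 14.7
ee_pos: [566.8, 11.5, 36.2]
tool_rot: [-3.14, 0.004, -2.837]
ft_force: [0.0, -0.1, 0.7]
gripper_width: -0.0
```

```bash
python3 -m crank '[[0.1,0,-0.5,0,0,0,1],[0.2,0,-1.5,0,0,0,1],[0.2,0,-4,0,0,0,1],[0.2,0,-8,0,0,0,1],[0.2,0,-12,0,0,0,1],[0.2,0,-16,0,0,0,1],[5,0,-17,0,0,0,1],[10,2,-17,0,0,0,1],[14,6,-17,0,0,0,1],[16,10.5,-17,0,0,0,1],[17,15,-17,0,0,0,1],[18,20,-17,0,0,0,1]]'; python3 -m crank '[[0,5,0,0,0,0,1],[0,10,0,0,0,0,1],[0,14,0,0,0,0,1],[0,14,0,0,0,0,1]]'
python3 - <<'E'
from h import *
import prof; prof.run()
p=env.capture("top"); f=cv2.cvtColor(p["frame"],cv2.COLOR_RGB2GRAY);crop(p,"pics/t10.png",180,80,420,330,2.4);crop(p,"pics/t10b.png",245,105,295,165,10)
b=[B[0],B[1],.3];bx=np.arange(60,74,.05);N=[];S=[]
for y in np.arange(-16,16.1,.2):
    U=np.array([proj(p,bedpt(b,x,y,18.5)) for x in bx],np.float32)
    g=cv2.remap(f,U[None,:,0],U[None,:,1],cv2.INTER_NEAREST)[0].astype(float)
    N.append(60+.05*(g>150).sum()); S.append(60+.05*len(bx)-(.05*np.cumprod((g>92)[::-1]).sum()))
print(np.mean(N),np.mean(S),np.mean(S)-np.mean(N))
E
```

```text
t: 15.9
ee_pos: [335.3, 144.5, 204.8]
tool_rot: [-3.141, 0.002, -2.838]
ft_force: [0.9, 0.3, -0.1]
gripper_width: 0.003
t: 16.3
ee_pos: [293.0, 280.9, 204.6]
tool_rot: [3.14, 0.002, -2.831]
ft_force: [0.5, -1.0, 0.6]
gripper_width: 0.004
yaw 0.285 W,D,G 193.0 49.0 115.0 nose 66.01 stop edge 68.58
expected width 2.1332246146170757
65.82422360248448 68.78757763975155 2.9633540372670666
```

View pics/t10.png

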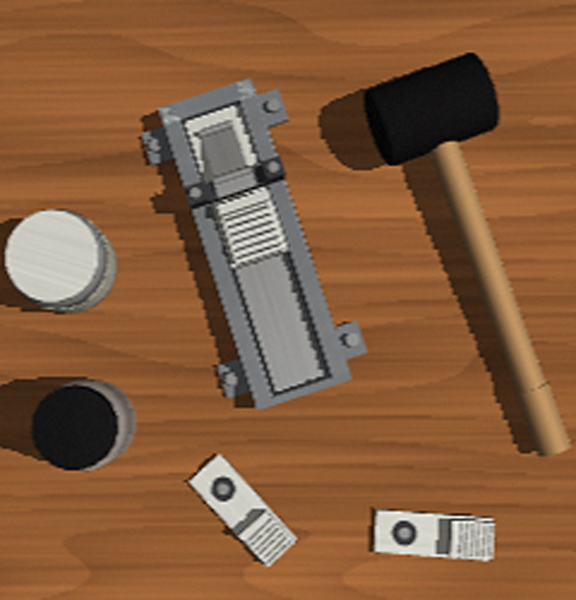

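View pics/t10b.png

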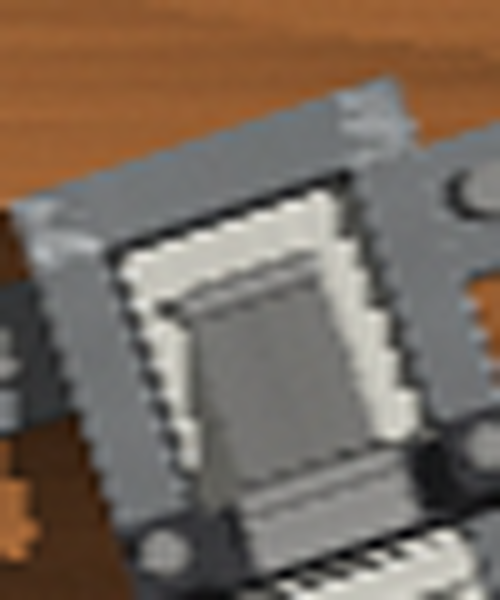

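The picture after reseating is the same as before, so the slide was already at the stop and the apparent gap is a measuring bias. The mallet, jar and tin sit at the same pixels as at the start. I'm handing it in.

```bash
python3 -c "
from bench import env
print(env.finish_job())"
```

```text
the job is handed in; nothing more can be done
None
```

I loaded the slide and handed the job in at about 16.5 s. With closed fingertips I pressed the thumb pad until the ejector bottomed, then pushed the slide under the keeper bar and leaf spring until it stopped. I let go, then pressed and pushed once more to make sure it was seated, and moved clear.

**Pressing and pushing:** The pad went down to about 30 mm above the bench, with 20–43 N of press held throughout the push. On both pushes the slide came to a hard stop at the same place, taking 34–38 N forward without moving further.

**Last checks:**
- **Nose:** the top view shows it at the end stop. The pixel measurement left 0.4–0.8 mm unexplained there. It read the same after the second push, so I take it as image bias, because 34 N did not close it.
- **Position by the arm:** the fingertip reading put the nose about 2 mm short of the stop. That is within the camera calibration error, so it does not settle the question alone.
- **Leaf spring:** it lies on top of the slide. I did not measure its angle.
- **Bystanders:** the mallet, jar and tin looked unmoved in the last picture.
- **Robot:** the arm was clear of everything, with the force reading near zero.

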